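# Tip the covered marker tray and fetch the blue marker

### The arm

A 7-joint arm with a two-finger parallel gripper is mounted at the origin on the work surface. World frame = base frame: x ahead of the robot, y to its left, z up, the work surface at z = 0. Lengths are in m, angles in rad, forces in N, time in s.
With the tool pointing down it reaches from about 0.4 to 0.85 m from the base axis. Payload 6.9 kg.
Tool frame: the origin (TCP) lies at the centre of the arm's flange, where the gripper is bolted on; the fingertips stand 173 mm ahead of it and the grasp point (between the pads) lies 155 mm ahead of it; z points along the fingers, y is the line along which they close (so a half turn about z gives the same grasp; the last joint's range is limited). The gripper opens to 85 mm and grips with 20 to 120 N. Pads are 22 mm wide; open, the fingers measure 114 mm over their backs; the gripper's body (76 mm by 85 mm) begins 54 mm behind the grasp point. The pads swing forward as they close: fully open they stand 13 mm farther back than shut.
Start: joints at [-1.054, 0.507, -0.238, 1.5, 0.126, 1.149, -0.155], TCP at [0.25, 0.573, 0.405] pointing down, gripper open.
Joint ranges: [-3.08, 3.08], [-0.24, 2.05], [-1.43, 1.35], [0, 2.5], [-1.52, 4.66], [0.17, 1.96], [-2.89, 2.89]. Speed limits (rad/s): [2.39, 2.39, 3.14, 3.14, 3.14, 3.14, 3.14].

### API

Orientations are given as a unit quaternion [w, x, y, z].
In Python, from plant import arm gives the robot as it stands. Calls block until the motion is done:
- arm.movep(position, orientation): joint-space move of the TCP to a pose.
- arm.move_straight(position, ori=None, rate=0.15): straight line of the TCP; ori=None keeps the orientation; rate is the mean speed in m/s.
- arm.goto_joints(angles): joint-space move.
- arm.command_gripper(opening): finger opening in m; the grip force is fixed at half the most; returns when the fingers have stopped.
- arm.dwell(seconds).
- arm.solve_ik(position, orientation): joint angles nearest the present ones, or None.
- arm.snapshot(name): name is "scene" or "top" or "wrist"; returns a dict with "pixels" (384x512x3 uint8, blue, green, red), "fx", "fy", "cx", "cy" (pixels), "R" (3x3) and "t" (3): a world point X has camera coordinates R X + t; the wrist camera has in their place "mount" (4x4, takes a point from camera to tool coordinates, whose origin is the TCP and whose axes are the flange's). Camera axes: x right, y down, z forward; pixel columns grow to the right and rows downward; lengths in m; the calibration is good to about 2 mm. The wrist camera is an equidistant fisheye: a pixel r from the principal point sees the ray r / f radians off the axis. A picture is of the moment at which its call begins: read the wrist's pose just before it. There is no depth.
A pose or a line that the arm cannot do raises arm.IKError and nothing moves.
- arm.sign_off(): hands the job in; it is judged then, once.
Trained networks look in the newest picture that a camera, given by its name, has taken for a name from the list of things; names that differ only in an ending like _2 or _b are one class to them, and where a whole thing is asked for, a point or a joint stands for the part that bears it (a point fixed in the world has none). Each returns a list of dicts, best first, with "score" (0 to 1); they miss things now and then, are a little off and sometimes report something else, mostly with a low value. They report only what shows in the picture. A call takes as long as a camera call. They do not tell look-alikes from the thing itself.
- arm.boxes_of(thing, camera): "xyz" ([x, y, z] in m, in world coordinates, good to about 4 mm: the middle of the surface that is visible of it).
- arm.silhouettes(thing, camera): "mask" (384x512 bool, what is visible of it).
- arm.landmark_of(thing, camera): "xyz" ([x, y, z] in m, in world coordinates, good to about 4 mm: a listed point, or the origin of a listed thing).
Readings, each from a call of its own:
- arm.current_t(): time.
- arm.current_joint_positions(): joint angles.
- arm.current_joint_velocities(): joint speeds.
- arm.current_joint_efforts(): joint torques, N m.
- arm.current_tcp_pos(): TCP position.
- arm.current_eef_rot(): TCP orientation.
- arm.current_wrist_force(): force on the tool from outside, world axes, zero at the start.
- arm.current_ft_torque(): the same for the moment, N m.
- arm.current_finger_gap(): finger opening in m.
- arm.current_grip_force(): force on a finger pad.
Only numpy, scipy, OpenCV 4.12 (cv2) and the standard library are available. Lean on these libraries where they do the work, as an engineer would, in place of code of your own. Each camera call takes 0.05 s, during which the arm holds its last target. There are 200 camera calls.

### The job

Push the bar of the spring-loaded bamboo tray down until the tray is pressed firmly onto the rubber foot under it, without leaning hard on it, so that both markers slide out from under the clear hood to the bar end, then ease the tray back up to level without letting it snap. Then take out the blue marker and lay it flat in the shallow bamboo pen rest; leave the orange marker at the bar end of the tray and the hole punch, tumbler and pencil tin where they stand.

Things in the scene. Friction and masses are not known exactly. Their poses are not given: they have to be found in the camera images.
- stand: Fixed bamboo stand that carries the tray: base 214 (x) x 250 (y) x 12 mm, two side cheeks 12 mm thick, 122 mm high, at x = +-99 mm. Origin at the centre of its underside, on the counter. The tray's hinge line runs along its x axis at 105 mm height, y = 0. The push bar is on its -y side. Yaw within +-0.4 rad.
- tray: Bamboo tipping tray, 168 (x) x 242 (y) mm, hinged on the stand about its x axis; bar down is a positive turn about +x. Origin on the hinge line, mid underside; axes are the stand's when level. Floor top at z = 8, wall rims at z = 32 mm, walls 6 mm thick. A clear hood (top z = 42 mm) covers y = +5 to +121 mm. A spring returns it to a level stop. Turning faster than 1.5 rad/s is a slam.
- tray_floor (a point): Point on the tray's floor at the bar end (tray x = 0, y = -65, z = 8 mm). Inside of the tray: x = +-78, y = -115 to +115 mm. Two grooves run along y at x = -34 and +34 mm, each 22 mm wide between ridges 4 mm wide and 4 mm high. Floor, ridges and end wall are waxed: friction 0.29 to 0.41, so markers start to slide at 0.28 to 0.39 rad. A marker run fully down has its middle at tray y = -65 mm.
- push_bar (a point): Middle of the top of the push bar, a dark bamboo bar, diameter 14, 70 mm long along the tray's x (at tray y = -152, top z = 33 mm): push this down. Tipping takes 4 to 5 N; once the tray meets the foot the push rises 2 N per mm. 9 to 12 N in all presses it well onto the foot (needed: 4 N on the foot); over 18 N on any part of the tray damages the hinge. Let go, the tray snaps up.
- foot: Dark steel housing, diameter 32, 19 mm high, on the stand base at stand x = 0, y = -85 mm, under the bar end. Origin: centre of its underside, 12 mm above the counter. On a screw out of it stands a springy black rubber dome (4 N/mm), top 45 to 65 mm above the counter: it differs each time and is not measured. It stops the tray somewhere between 0.42 and 0.64 rad of tilt.
- blue_marker: Blue capped marker with a square barrel, 18 x 100 x 18 mm, about 35 g, loose, long axis along its y, cap towards -y. Origin at the centre of its underside. It starts in one of the two grooves under the hood, lying along the tray's y.
- blue_marker_mid (a point): Middle of the blue marker (9 mm above its origin).
- orange_marker: Orange capped marker, same shape, size and weight, starts in the other groove under the hood.
- orange_marker_mid (a point): Middle of the orange marker (9 mm above its origin).
- pen_rest: Fixed shallow bamboo pen rest, open box 92 (x) x 162 (y) x 20 mm, walls 6 mm, floor 6 mm thick (inside 80 x 150 mm, floor top at z = 6 mm). Origin at the centre of its underside. To the left of the tray.
- hole_punch: Orange hole punch with a press lever on a black base, 105 x 90 mm, about 65 mm high, loose, not to be disturbed. Origin at the centre of its underside.
- tumbler: Frosted glass tumbler, 72 mm in diameter, 110 mm high, loose, not to be disturbed. Origin at the centre of its underside.
- pencil_tin: Silver aluminium pencil tin, 72 mm in diameter, 100 mm high, with pencils up to 180 mm, loose, not to be disturbed. Origin at the centre of its underside.
Not all that is in view belongs to the job. Of the things that look like the pen_rest, the largest one is meant.

How it is judged:
On the way, in this order (a step that is already met when the one before it is completed fails the run):
1. the tray is held pressed on its rubber foot (at least 4 N on the foot) with both markers run down to the bar end, for half a second (contact force between tray and foot above 4 N and y of each of blue_marker_mid, orange_marker_mid in the frame of tray below -0.053 m), for 0.5 s.
2. the tray is back level with both markers still at the bar end (angle between tray's own z axis and vertical below 0.03 rad and y of each of blue_marker_mid, orange_marker_mid in the frame of tray below -0.05 m), for 0.2 s.
At the end, for the whole second after the job is handed in: The blue marker lies flat and still on the pen rest's floor (its middle within 40 mm of the rest's middle along each side), the orange marker lies still in the tray at the bar end (its middle 45 to 75 mm from the hinge line), and the tray is level within 0.03 rad (x of blue_marker_mid in the frame of pen_rest between -0.04 and 0.04 m and y of blue_marker_mid in the frame of pen_rest between -0.04 and 0.04 m and z of blue_marker_mid in the frame of pen_rest between 0.01 and 0.019 m and linear speed of each of blue_marker, orange_marker below 0.02 m/s and y of orange_marker_mid in the frame of tray between -0.075 and -0.045 m and x of orange_marker_mid in the frame of tray between -0.078 and 0.078 m and z of orange_marker_mid in the frame of tray between 0.01 and 0.03 m and angle between tray's own z axis and vertical below 0.03 rad); the robot touches nothing.
It fails at once if the tray is pushed with more than 18 N (contact force between any of the fingers, the arm and tray above 18 N).
It fails at once if the tray slams or snaps back (turns faster than 1.5 rad/s) (angular speed of tray above 1.5 rad/s).
It fails at once if the hole punch is moved more than 15 mm (distance of hole_punch from where it was at the start of the episode above 0.015 m).
It fails at once if the tumbler is moved more than 15 mm (distance of tumbler from where it was at the start of the episode above 0.015 m).
It fails at once if the pencil tin is moved more than 15 mm (distance of pencil_tin from where it was at the start of the episode above 0.015 m).
It also fails if it takes over 72 s, if anything falls off the work surface, if the arm or the gripper's body presses on something with over 40 N, if the wrist force passes 120 N, or if a joint passes its speed limit or range.

## Working session

There is one attempt and no reset: what is moved stays moved. The work goes in short steps, each a Python script; the robot and the scene stay as the last script left them, time stands still between calls to the robot, and variables do not carry over. Pictures are saved under pics/ and viewed, at most 10 in all, crops included, and the job is handed in when it is done.

```bash
mkdir -p pics; ls; python3 - <<'E'
from plant import arm
import cv2
for c in("scene","top"):
    s=arm.snapshot(c); cv2.imwrite(f"pics/{c}0.png",s["pixels"])
    for n in("stand","tray","push_bar","tray_floor","foot","blue_marker_mid","orange_marker_mid","pen_rest","hole_punch","tumbler","pencil_tin"):
        print(c,n,[([round(float(v),3) for v in d["xyz"]],round(float(d["score"]),2)) for d in arm.landmark_of(n,c)[:4]])
print(arm.current_t(),arm.current_eef_rot(),arm.current_wrist_force())
E
```

```text
pics
scene stand [([0.511, -0.024, -0.0], 0.87)]
scene tray [([0.514, -0.027, 0.107], 0.66), ([0.75, -0.05, 0.001], 0.39)]
scene push_bar [([0.571, -0.163, 0.139], 0.97)]
scene tray_floor [([0.531, -0.086, 0.109], 0.76), ([0.542, -0.101, 0.009], 0.67)]
scene foot [([0.539, -0.104, 0.014], 0.57)]
scene blue_marker_mid [([0.456, 0.017, 0.121], 0.41), ([0.461, 0.024, 0.113], 0.24)]
scene orange_marker_mid [([0.521, 0.046, 0.123], 0.45)]
scene pen_rest [([0.484, 0.285, -0.002], 0.96), ([0.32, 0.277, 0.003], 0.96), ([0.643, 0.359, 0.002], 0.89)]
scene hole_punch [([0.754, -0.049, 0.004], 0.81)]
scene tumbler [([0.718, 0.2, -0.001], 0.56)]
scene pencil_tin [([0.715, -0.221, -0.001], 0.68)]
top stand [([0.508, -0.026, -0.002], 0.74)]
top tray [([0.51, -0.023, 0.104], 0.81)]
top push_bar [([0.574, -0.164, 0.145], 0.95)]
top tray_floor [([0.535, -0.084, 0.113], 0.94)]
top foot []
top blue_marker_mid []
top orange_marker_mid []
top pen_rest [([0.487, 0.291, -0.001], 0.94), ([0.319, 0.268, 0.003], 0.88), ([0.642, 0.36, -0.001], 0.87)]
top hole_punch [([0.753, -0.05, -0.001], 0.82)]
top tumbler [([0.716, 0.199, -0.005], 0.8)]
top pencil_tin [([0.717, -0.221, 0.0], 0.59), ([0.485, 0.289, -0.001], 0.19)]
1.2 [-2.77243451e-05  2.04003035e-01  9.78970255e-01 -2.30951313e-05] [ 0.16700235 -0.51594557  0.15905186]
```

View pics/scene0.png

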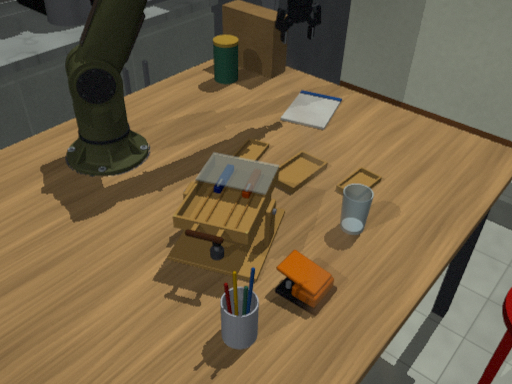

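View pics/top0.png

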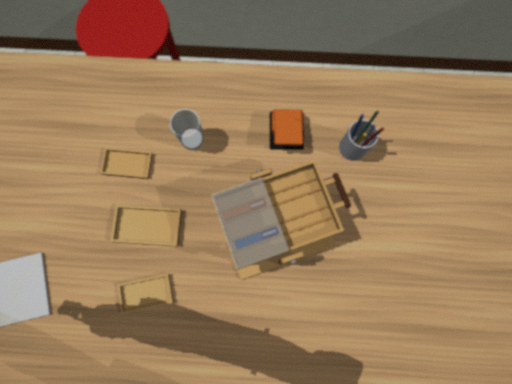

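The pen-rest look-alikes in the top view are at (127,164), small; (147,226), the largest; and (144,292), small. I'll use (147,226), around (0.486, 0.288). Blue is in the −x groove at top (257,239) and orange is in the +x groove at (243,209). Next I measure the rest's yaw and go above the tray for a wrist look.

```bash
cat > h.py <<'E'
from plant import arm
import numpy as np, cv2
def quat(psi): # tool down, closing line (tool y) at world angle psi
    from scipy.spatial.transform import Rotation as R
    c,s=np.cos(psi),np.sin(psi)
    q=R.from_matrix(np.array([[-s,c,0],[c,s,0],[0,0,-1.]])).as_quat()
    return np.array([q[3],q[0],q[1],q[2]])
def lm(n,c,k=4): return [([round(float(v),4) for v in d["xyz"]],round(float(d["score"]),2)) for d in arm.landmark_of(n,c)[:k]]
def back(s,px,z): # pinhole pixels to the plane at height z
    px=np.atleast_2d(px).astype(float)
    r=np.c_[(px[:,0]-s["cx"])/s["fx"],(px[:,1]-s["cy"])/s["fy"],np.ones(len(px))]@s["R"]
    o=-s["R"].T@s["t"]; return o+r*((z-o[2])/r[:,2])[:,None]
E
python3 - <<'E'
from h import *
s=arm.snapshot("top")
cv2.imwrite("pics/crop1.png",cv2.resize(s["pixels"][130:320,80:360],None,fx=2.8,fy=2.8,interpolation=cv2.INTER_CUBIC))
for n,z in (("pen_rest",.02),("stand",.105),("tray",.137)):
    for d in arm.silhouettes(n,"top")[:3]:
        c=max(cv2.findContours(d["mask"].astype(np.uint8),0,2)[0],key=cv2.contourArea)
        w=back(s,c[:,0],z)[:,:2]; print(n,round(d["score"],2),cv2.minAreaRect((w*1000).astype(np.float32)))
arm.movep([.54,-.08,.48],quat(.4)); arm.command_gripper(0)
p=arm.current_tcp_pos(); w=arm.snapshot("wrist"); cv2.imwrite("pics/wr1.png",w["pixels"])
print(p,w["mount"],w["fx"])
for n in("stand","tray","push_bar","tray_floor","blue_marker_mid","orange_marker_mid"): print(n,lm(n,"wrist"))
print(arm.current_t(),arm.current_wrist_force(),arm.current_joint_positions())
E
```

```text
pen_rest 0.83 ((480.95355224609375, 288.64666748046875), (166.45166015625, 92.82628631591797), 89.32508087158203)
pen_rest 0.62 ((319.4535217285156, 272.32635498046875), (68.54135131835938, 124.32797241210938), 15.273213386535645)
pen_rest 0.56 ((637.1605224609375, 357.69061279296875), (126.89625549316406, 71.70551300048828), 87.30547332763672)
stand 0.78 ((518.5401000976562, -45.39579772949219), (222.54283142089844, 291.0911865234375), 22.448904037475586)
stand 0.3 ((702.2341918945312, -208.85382080078125), (68.71150207519531, 116.42011260986328), 51.309722900390625)
tray 0.85 ((517.2290649414062, -40.95196533203125), (171.87936401367188, 279.36004638671875), 22.527515411376953)
[ 0.53999896 -0.08001458  0.48000971] [[-3.32936727e-04 -9.48744816e-01 -3.16042978e-01  8.07888344e-02]
 [ 9.99999933e-01 -3.63402152e-04  3.74607367e-05 -5.05913553e-04]
 [-1.50391378e-04 -3.16042945e-01  9.48744873e-01  3.18718069e-02]
 [ 0.00000000e+00  0.00000000e+00  0.00000000e+00  1.00000000e+00]] 297.3186396354542
stand [([0.508, -0.0238, -0.0018], 0.87)]
tray [([0.5071, -0.0247, 0.1059], 0.73)]
push_bar [([0.5664, -0.167, 0.1387], 0.98), ([0.5079, -0.0267, 0.1054], 0.52)]
tray_floor [([0.5339, -0.0829, 0.1121], 0.71)]
blue_marker_mid []
orange_marker_mid [([0.509, -0.0235, 0.1043], 0.57)]
5.0583 [ 0.17635883 -0.4558921  -0.31825746] [-0.12253987  0.33897662  0.32495489  1.5840673  -0.11261561  1.2370038
  0.62208137]
```

View pics/wr1.png

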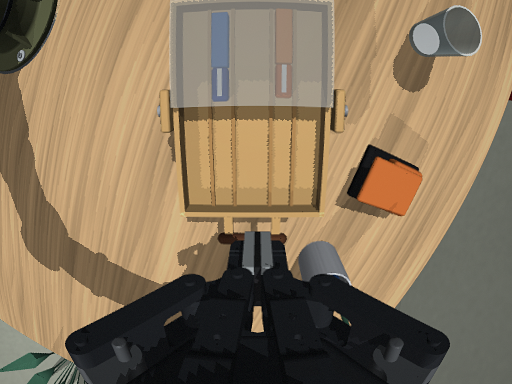

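View pics/crop1.png

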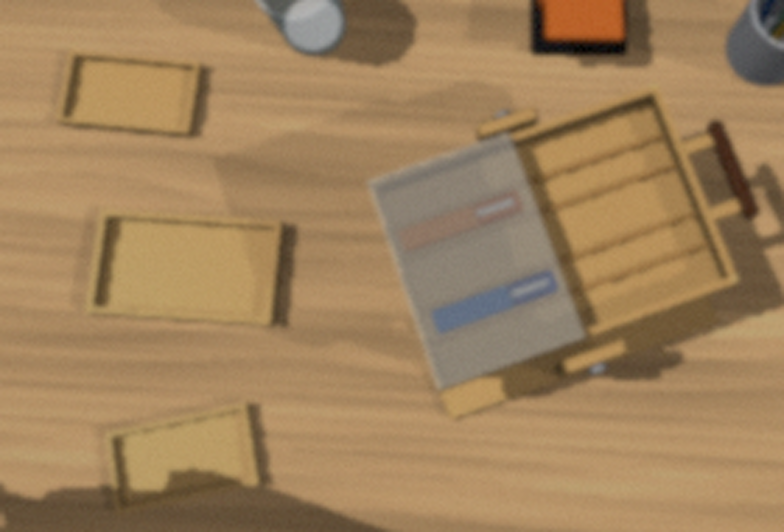

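The wrist view shows the tray square with the tool at 0.4 rad yaw, with blue at (219,55), orange at (284,50) and the bar at (252,238). The crop confirms the middle rest is the largest of the three. Next is the push.

```bash
cat >> h.py <<'E'
PSI=.393; O=np.array([.5085,-.0245,.105])
def tw(x,y,z):
    c,s=np.cos(PSI),np.sin(PSI); return O+np.array([c*x-s*y,s*x+c*y,z])
def barpos(th,up=0): # TCP with closed tips on top of the bar at tilt th
    c,s=np.cos(th),np.sin(th); y,z=-.152,.026
    return tw(-.01,y*c-z*s,y*s+z*c+.007+.173+up)
E
cat > push.py <<'E'
from h import *
q=quat(PSI); arm.movep(barpos(0,.04),q); arm.move_straight(barpos(0,.012),q,.08); arm.dwell(.3)
b=np.mean([arm.current_wrist_force()[2] for _ in range(5)]); f=lambda: arm.current_wrist_force()[2]-b
print("base",b,arm.current_t())
log=[]; th=-.04; up=.006; ok=False; arm.move_straight(barpos(0,.004),q,.04)
th=0
while th<.70:
    step=.05 if th<.36 else .008
    if th<.03: step=.015
    th+=step; arm.move_straight(barpos(th),q,.05); arm.dwell(.08)
    F=f(); log.append((round(th,3),round(F,1)))
    if F>13 or (th>.1 and F<1.5): break
    if th>.4 and F>10: ok=True; break
print(log,ok,arm.current_t())
arm.dwell(.6); print(f(),arm.current_tcp_pos()-barpos(th))
open("th","w").write(f"{th} {b}")
for c in("scene","top"):
    s=arm.snapshot(c); cv2.imwrite(f"pics/{c}_down.png",s["pixels"])
    for n in("blue_marker_mid","orange_marker_mid","tray_floor"): print(c,n,lm(n,c,2))
print(f(),arm.current_t())
E
python3 push.py
```

```text
base -0.5283183909654733 6.5333
[(0.015, np.float64(4.9)), (0.03, np.float64(4.9)), (0.08, np.float64(5.0)), (0.13, np.float64(4.6)), (0.18, np.float64(5.2)), (0.23, np.float64(5.5)), (0.28, np.float64(5.4)), (0.33, np.float64(5.2)), (0.38, np.float64(6.1)), (0.388, np.float64(5.6)), (0.396, np.float64(5.3)), (0.404, np.float64(4.7)), (0.412, np.float64(4.6)), (0.42, np.float64(5.0)), (0.428, np.float64(4.3)), (0.436, np.float64(4.1)), (0.444, np.float64(5.0)), (0.452, np.float64(4.4)), (0.46, np.float64(7.6)), (0.468, np.float64(8.1)), (0.476, np.float64(10.1))] True 14.3167
8.99195151399943 [ 0.00012598 -0.00025861  0.00060109]
scene blue_marker_mid []
scene orange_marker_mid [([0.5683, -0.0717, 0.0942], 0.88)]
scene tray_floor [([0.5335, -0.0838, 0.0776], 0.82), ([0.5661, -0.0677, 0.0831], 0.56)]
top blue_marker_mid [([0.5033, -0.1003, 0.0924], 0.69), ([0.5094, -0.0269, -0.0035], 0.63)]
top orange_marker_mid [([0.5659, -0.0737, 0.088], 0.75)]
top tray_floor [([0.5345, -0.0827, 0.0822], 0.93), ([0.567, -0.0661, 0.078], 0.43)]
9.412370038014538 15.3167
```

Both markers read at tray y ≈ −67 mm with about 9 N held for over 0.5 s. Now I ease the tray up.

```bash
cat > up.py <<'E'
from h import *
q=quat(PSI); th,b=map(float,open("th").read().split()); log=[]
while th>0:
    th=max(0,th-(.03 if th>.44 or th<.06 else .08)); arm.move_straight(barpos(th),q,.045)
    log.append((round(th,3),round(arm.current_wrist_force()[2]-b,1)))
arm.move_straight(barpos(0,.006),q,.02); arm.dwell(.3)
print(log,arm.current_wrist_force()[2]-b,arm.current_t())
arm.move_straight(barpos(0,.06),q,.12)
p=tw(-.034,-.065,0); p[2]=.40
arm.movep(p,q); arm.command_gripper(.045)
w=arm.snapshot("wrist"); cv2.imwrite("pics/wr2.png",w["pixels"])
for n in("blue_marker_mid","orange_marker_mid","tray_floor","tray"): print(n,lm(n,"wrist",2))
arm.snapshot("top")
for n in("blue_marker_mid","orange_marker_mid"): print(n,lm(n,"top",2))
# marker axes from wrist silhouette, at the marker's top plane
T=np.array(w["mount"]); pos=arm.current_tcp_pos(); from scipy.spatial.transform import Rotation as R
e=arm.current_eef_rot(); Rt=R.from_quat([e[1],e[2],e[3],e[0]]).as_matrix()
arm.snapshot("wrist")
for n in("blue_marker","orange_marker"):
  for d in arm.silhouettes(n,"wrist")[:1]:
    c=max(cv2.findContours(d["mask"].astype(np.uint8),0,2)[0],key=cv2.contourArea)[:,0]
    v=(c-[w["cx"],w["cy"]])/w["fx"]; r=np.linalg.norm(v,axis=1); ray=np.c_[v*(np.sin(r)/r)[:,None],np.cos(r)]
    D=ray@(Rt@T[:3,:3]).T; o=pos+Rt@T[:3,3]; X=o+D*((.131-o[2])/D[:,2])[:,None]
    print(n,d["score"],cv2.minAreaRect((X[:,:2]*1000).astype(np.float32)))
print("expect",tw(-.034,-.065,.017),pos,arm.current_t())
E
python3 up.py
```

```text
[(0.446, np.float64(5.2)), (0.416, np.float64(6.3)), (0.336, np.float64(6.4)), (0.256, np.float64(5.2)), (0.176, np.float64(3.9)), (0.096, np.float64(4.5)), (0.016, np.float64(4.4)), (0, np.float64(4.3))] 0.6849193390235548 18.9417
blue_marker_mid [([0.5053, -0.098, 0.12], 0.76)]
orange_marker_mid [([0.5656, -0.0672, 0.1234], 0.56), ([0.7176, -0.2234, -0.0008], 0.22)]
tray_floor [([0.5364, -0.0849, 0.1119], 0.61), ([0.5705, -0.0732, 0.114], 0.48)]
tray [([0.5092, -0.0226, 0.106], 0.65)]
blue_marker_mid [([0.5044, -0.0989, 0.1187], 0.79)]
orange_marker_mid [([0.5666, -0.0714, 0.1228], 0.66)]
blue_marker 0.9 ((503.0516357421875, -96.38749694824219), (18.044002532958984, 98.65027618408203), 23.238130569458008)
expect [ 0.50198451 -0.09756537  0.122     ] [ 0.50196813 -0.09756184  0.40003557] 21.0583
```

View pics/wr2.png

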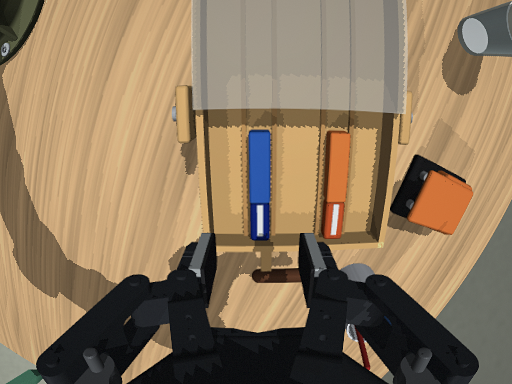

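The markers lie at the bar end: blue at (260,185) and orange at (336,185). The tray is level, and the silhouette fit puts blue at (0.503, −0.0965) with yaw 0.405. Now I grasp it.

```bash
cat > grasp.py <<'E'
from h import *
q=quat(.402); m=np.array([.5034,-.0968])
arm.command_gripper(.042)
arm.move_straight([*m,.33],q,.12); b=arm.current_wrist_force()
arm.move_straight([*m,.292],q,.05); print("F",arm.current_wrist_force()-b)
arm.command_gripper(0.0); print("gap",arm.current_finger_gap(),arm.current_grip_force(),arm.current_wrist_force()-b)
arm.move_straight([*m,.31],q,.04); print("gap",arm.current_finger_gap())
arm.move_straight([*m,.42],q,.15); print("gap",arm.current_finger_gap(),arm.current_wrist_force()-b,arm.current_t())
s=arm.snapshot("scene"); cv2.imwrite("pics/sc3.png",cv2.resize(s["pixels"][100:292,140:396],None,fx=3,fy=3))
print(lm("blue_marker_mid","scene"),lm("orange_marker_mid","scene"))
E
python3 grasp.py
```

```text
F [ 0.15137552  0.20346934 -0.51922799]
gap 0.01591005697955154 62.34380006790161 [-0.48226534 -0.55087118  5.05546532]
gap 0.016036131496326135
gap 0.016637956537120725 [ 0.1360512   0.10921542 -1.00907246] 24.7417
[([0.5035, -0.0974, 0.243], 0.65)] [([0.5689, -0.0726, 0.1216], 0.7), ([0.7164, -0.221, -0.0031], 0.6)]
```

View pics/sc3.png

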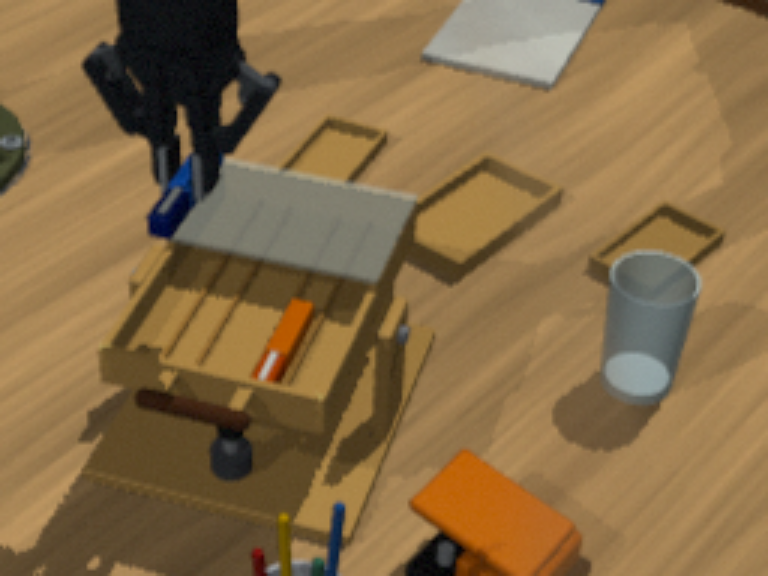

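The blue marker is held at crop (175,200) and orange is still in the tray at (285,340). Placing blue in the rest next.

```bash
cat > place.py <<'E'
from h import *
q=quat(-.04); r=np.array([.484,.288])
arm.movep([*r,.40],q); print("gap",arm.current_finger_gap())
arm.move_straight([*r,.22],q,.15); b=arm.current_wrist_force()[2]
arm.move_straight([*r,.192],q,.06)
z=.192
while z>.182:
    z-=.0015; arm.move_straight([*r,z],q,.03); arm.dwell(.05); F=arm.current_wrist_force()[2]-b
    if F>2.5: break
print("z",z,F); arm.command_gripper(.034); arm.dwell(.2)
arm.move_straight([*r,.30],q,.12); arm.move_straight([.40,.36,.42],q,.2); arm.dwell(.3)
for c in("top","scene"):
    s=arm.snapshot(c); cv2.imwrite(f"pics/{c}_end.png",s["pixels"])
    for n in("blue_marker_mid","orange_marker_mid","pen_rest","tray","tray_floor","hole_punch","tumbler","pencil_tin"): print(c,n,lm(n,c,1))
s=cv2.imread("pics/top_end.png"); cv2.imwrite("pics/end.png",cv2.resize(s[90:320,80:400],None,fx=2.5,fy=2.5)); print(arm.current_t())
E
python3 place.py
```

```text
gap 0.0160727323220925
z 0.1845 10.96508163988507
top blue_marker_mid [([0.4816, 0.2828, 0.0115], 0.77)]
top orange_marker_mid [([0.5655, -0.072, 0.1197], 0.61)]
top pen_rest [([0.4858, 0.2883, -0.0008], 0.78)]
top tray [([0.5084, -0.0218, 0.1081], 0.55)]
top tray_floor [([0.5294, -0.0878, 0.1122], 0.73)]
top hole_punch [([0.7543, -0.0527, 0.0004], 0.86)]
top tumbler [([0.7163, 0.1993, -0.0053], 0.73)]
top pencil_tin [([0.716, -0.2244, -0.0022], 0.72)]
scene blue_marker_mid [([0.4832, 0.2867, 0.0136], 0.6)]
scene orange_marker_mid [([0.5692, -0.0738, 0.1226], 0.5)]
scene pen_rest [([0.32, 0.2729, 0.0014], 0.83)]
scene tray [([0.513, -0.0281, 0.1101], 0.76)]
scene tray_floor [([0.5349, -0.0875, 0.1073], 0.62)]
scene hole_punch [([0.7511, -0.0491, 0.0043], 0.77)]
scene tumbler [([0.72, 0.2005, 0.0011], 0.67)]
scene pencil_tin [([0.7557, -0.0495, 0.0022], 0.63)]
33.5917
```

View pics/end.png

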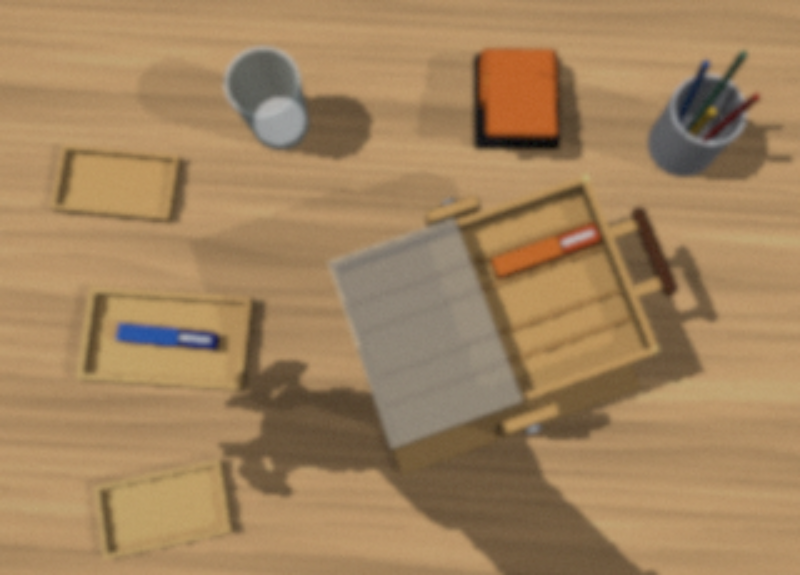

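Blue lies flat in the largest rest at (168,337), orange is at the bar end at (545,250), and everything else is where it stood. Handing in.

```bash
python3 -c "
from plant import arm
print(arm.sign_off())"
```

```text
the job is handed in; nothing more can be done
None
```

I handed the job in at about 34 s of the 72 s allowed, with no verdict returned: the tray was pressed with about 9 N and eased back to level, the blue marker lies flat in the largest pen rest, the orange marker is at the bar end, and the hole punch, tumbler and pencil tin look unmoved.

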